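Unlatch a trailer coupler and hold the tongue up off the ball

TASK

Pick up the blue-handled scraper and, with its blade only (no fingers on the cover), lever the black hinged cover on the trailer coupler up and right over past upright so that it stays open; then lay the scraper back on the bench. Next take the orange latch knob that was under the cover, pull it sideways against its spring while the coupler still sits on the ball, and with the latch pulled lift the tongue about 8 cm so that the coupler hangs clear above the ball. Finish while still holding the tongue up in the gripper, held still, and leave the bottle, carton and tub where they stand.

Things in the scene. Friction and masses are not known exactly. Their poses are not given: they have to be found in the camera images.
- stand: Fixed hitch stand: dark steel plate 130 x 510 x 12 mm, steel hitch ball (49 mm, top 108 mm above the bench) near one end, teal pivot cheeks at the other. Origin: on the bench under the ball, z up. +y runs along the tongue from ball to pivot, the coupler's nose points to -y; the latch is pulled to -x. The plate spans y -50 to 460, x -65 to 65 mm.
- ball (a point): Centre of the fixed hitch ball, 85 mm above the bench.
- tongue_hinge (a point): Point on the tongue's horizontal pivot axis (parallel to the stand's x), 420 mm from the ball along the stand's +y, 95 mm above the bench. Fixed.
- tongue (a joint): Tongue angle, rad: 0 = coupler down on the ball, grows as the coupler rises (to 0.45); 0.19 is 80 mm of lift. A 50 mm aluminium tube with a grey coupler 66 mm wide; flat top deck 120 mm above the bench, from nose (stand y -40) to y 125 mm. Swings freely, falls when let go, needs 3 to 8 N of lift at the knob; locked to the ball while the latch is shut.
- socket (a point): Point of the tongue that coincides with the ball's centre when the coupler is down. The housing's skirt reaches 26 mm below it, so the ball is fully cleared once this point is 50 mm above the ball's centre.
- latch (a joint): Latch slide, m: 0 = sprung shut, grows to 0.020 when the knob is pulled fully towards the stand's -x. Spring 3 N at rest rising to 8 N fully pulled; it springs back when let go. The tongue is free to lift from about 0.010 on; pull past 0.013.
- latch_knob (a point): Centre of the orange knob: upright block 16 mm (stand x, its slide) x 28 mm (y) x 36 mm tall, at stand x 10, y 40, z 144.5 mm at rest, standing on a strap with its top 126 mm above the bench. Moves with latch and tongue. Pinched from above across its 16 mm it also carries the tongue, pivoting between the fingers as the tongue swings up. Under the cover until that is open.
- cover (a joint): Cover angle, rad: 0 = shut, grows as its front (-y) end rises, to 2.0; upright at 1.57. Stiff hinge (0.06 N m): stays where left. A black hood open underneath, 70 g, 90 mm wide (stand x), 100 mm long (stand y 0 to 100), 45 mm high, walls 3 mm; shut, its lower edge is 130 mm above the bench, a 10 mm gap over the coupler's deck. It may start up to 0.06 open.
- cover_lip (a point): Middle of the front lower edge of the cover's yellow pry lip (60 mm wide, 3 mm thick, sticks out 12 mm from the front wall): shut, at stand y -12 mm, 130 mm above the bench, the 10 mm gap under it. Moves with the cover. The gap is free back to stand y 26 mm, where the latch strap begins.
- cover_hinge (a point): Point on the cover's hinge axis (parallel to the stand's x) at its rear lower edge: stand y = +100 mm, 130 mm above the bench with the tongue down.
- scraper: Loose scraper lying on the bench, 100 g: blue handle 110 x 24 x 26 mm and a stiff steel blade 32 mm wide, 2.5 mm thick, 85 mm long beyond the handle. Origin: underside of the handle, 25 mm behind its front end, near the centre of mass; +x points along the blade to its tip, z up.
- scraper_grip (a point): Centre of the handle's thickness above the scraper's origin, 13 mm above its underside.
- scraper_tip (a point): Middle of the blade's front edge, 110 mm ahead of the grip point at the same height.
- bottle: Bystander: amber bottle, 64 mm diameter, 190 mm tall; origin under its centre.
- carton: Bystander: cardboard carton 90 x 70 x 65 mm; origin under its centre.
- tub: Bystander: red tub with white lid, 72 mm diameter, 75 mm tall; origin under its centre.

How it is judged:
By the outcome, as a careful person would: the job done as asked, in the order asked, and still so for the second after the job is handed in, while the arm keeps its last pose, push and grip.
It also fails if it takes over 69 s, if anything falls off the work surface, if the arm or the gripper's body presses on something with over 40 N, if the wrist force passes 120 N, or if a joint passes its speed limit or range.

ROBOT

A 6-joint arm with a two-finger parallel gripper is mounted at the origin on the work surface. World frame = base frame: x ahead of the robot, y to its left, z up, the work surface at z = 0. Lengths are in mm, angles in rad, forces in N, time in s.
With the tool pointing down it reaches from about 325 to 850 mm from the base axis. Payload 15.5 kg.
Tool frame: the origin (TCP) lies on the centre line of the jaws, within the pads' length; the fingertips stand 17 mm ahead of it and the grasp point (between the pads) lies 2 mm behind it; z points along the fingers, y is the line along which they close (so a half turn about z gives the same grasp; the last joint's range is limited). The gripper opens to 91 mm and grips with 3 to 60 N. Pads are 32 mm wide; open, the fingers measure 118 mm over their backs; the gripper's body (76 mm by 178 mm) begins 60 mm behind the grasp point.
Start: joints at [1.087, 0.494, 1.345, -0, 1.302, -0.096], TCP at [236.341, 578.593, 230.915] pointing down, gripper open.
Joint ranges: [-2.91, 2.91], [-0.82, 2.16], [0.22, 2.67], [-1.22, 4.37], [0.12, 2.79], [-3.08, 3.08]. Speed limits (rad/s): [1.89, 1.89, 2.57, 3.01, 3.01, 3.01].

INTERFACE

Orientations are given as a rotation vector (axis times angle).
In Python, from plant import manip, eyes, close_job gives the robot as it stands.
- The arm moves only by the tool move_arm, never from a script. Its argument "motion" is a list of rows, each a list of 3 entries, a list of its own where there are three numbers: the shift along the tool's x, y, z in mm, then the turn about the tool's z in rad, then the finger opening in mm, from 0 to 91.2. In form: [[[dx, dy, dz], spin, fingers], ...]. A call has 1 to 8 rows; each row is the pose to reach, as a shift and turn from the pose commanded when the call began, along the tool's axes at that moment; what a row does not reach only later rows make up. A row lasts 1/8 s, in which the tool goes at most 62.5 mm and 10.7 degrees, less where a joint would pass 70% of its speed; a pose out of reach is approached as far as the arm can. A call with a gripper value outside its range is refused whole. The fingers move at their own pace and stop on an object; "squeeze" is the grip in N (left out, the last holds). Time passes only in rows, so rows that repeat a pose let the fingers close. It gives the time, the measured TCP pose, the force, the opening and the grip force at its end, in the units of the state.
- manip.get_state(): the state, without advancing time (a new reading comes with each control period).
- eyes.capture(name): name is "scene" or "side" or "wrist"; returns the picture (400x640x3 uint8, red, green, blue); there is no depth.
- eyes.camera_model(name): a dict with "fx", "fy", "cx", "cy" (pixels), "position" and "orientation" of the camera in the world. Camera axes: x right, y down, z forward; pixel columns grow to the right and rows downward; lengths in mm; the calibration is good to about 2 mm. A picture is of the moment at which its call begins: read the wrist's pose just before it. camera_model takes no time and is no camera call; for the wrist camera it gives the pose at the moment of the call.
- close_job(): hands the job in; it is judged then, once.
The state is a dict: "time_s": time; "qpos": joint angles; "joint_vel": joint speeds; "joint_efforts": joint torques, N m; "eef_pos": TCP position; "orientation": TCP orientation; "contact_force": force on the tool from outside, world axes, zero at the start; "ft_torque": the same for the moment, N m; "width": finger opening in mm; "grip_force": force on a finger pad.
Only numpy, scipy, OpenCV 4.12 (cv2) and the standard library are available. Lean on these libraries where they do the work, as an engineer would, in place of code of your own. Each camera call takes 0.05 s, during which the arm holds its last target. There are 200 camera calls.

## Working session

There is one attempt and no reset: what is moved stays moved. The work goes in short steps, Python scripts to look and compute and a tool call to move; the robot and the scene stay as the last step left them, time stands still between calls to the robot, and variables do not carry over. Pictures are saved under pics/ and viewed, at most 10 in all, crops included, and the job is handed in when it is done.

Besides the shell and the picture viewer there is one more tool, called after ">>>" by a JSON object that holds its "op" and its "data". move_arm: Moves the arm, as the interface text tells. Its arguments: {"type":"object","properties":{"motion":{"type":"array","items":{"type":"array"}},"squeeze":{"type":"number"}},"required":["motion"]}

```bash
mkdir -p pics; cat > h.py <<'E'
import numpy as np, cv2
from scipy.spatial.transform import Rotation as R
from plant import manip, eyes, close_job
def cap(n,f):
    m=eyes.camera_model(n); im=eyes.capture(n); cv2.imwrite('pics/'+f,im[:,:,::-1]); return im,m
def rot(o):
    o=np.array(o,float)
    return R.from_rotvec(o).as_matrix() if o.shape==(3,) else (o if o.shape==(3,3) else R.from_quat(o).as_matrix())
def ray(m,u,v):
    d=rot(m['orientation'])@np.array([(u-m['cx'])/m['fx'],(v-m['cy'])/m['fy'],1]); return np.array(m['position'],float),d/np.linalg.norm(d)
def onz(m,u,v,z):
    p,d=ray(m,u,v); return p+d*(z-p[2])/d[2]
def tri(*L):
    A=0;b=0
    for m,u,v in L:
        p,d=ray(m,u,v); P=np.eye(3)-np.outer(d,d); A=A+P; b=b+P@p
    x=np.linalg.solve(A,b); return x
def proj(m,X):
    c=rot(m['orientation']).T@(np.array(X,float)-np.array(m['position'])); return m['fx']*c[0]/c[2]+m['cx'],m['fy']*c[1]/c[2]+m['cy']
E
python3 - <<'E'
from h import *
print(manip.get_state())
for n in ['scene','side','wrist']:
    im,m=cap(n,n+'0.png'); print(n,m)
E
```

```text
{'time_s': 0.0, 'qpos': array([ 1.08751138e+00,  4.94169751e-01,  1.34615066e+00, -1.59587923e-05,
        1.30249810e+00, -9.55116405e-02]), 'joint_vel': array([ 0.00013345,  0.00089024,  0.00086348, -0.0004465 , -0.0008151 ,
        0.00079199]), 'joint_efforts': array([-1.44125013e-03, -8.78798819e+01, -3.81860089e+01,  7.06493785e-02,
        5.28752315e-02, -3.71550129e-05]), 'eef_pos': array([236.16558937, 578.2627154 , 230.33999101]), 'orientation': array([-6.05232555e-01, -3.08239992e+00,  1.85219446e-03]), 'contact_force': array([ 0.31335422, -1.20280441,  0.24620596]), 'ft_torque': array([-0.02175706, -0.04498834,  0.02949106]), 'grip_force': 0.0, 'width': 91.08389824068175}
scene {'fx': 484.6107143896058, 'fy': 484.6107143896058, 'cx': 320.23569342227694, 'cy': 192.35120952703969, 'position': array([1263.28432173,  359.26705914, 1250.89646017]), 'orientation': array([-1.51587762, -2.26749081,  0.67661557])}
side {'fx': 376.67318513331105, 'fy': 376.67318513331105, 'cx': 332.02239095871147, 'cy': 197.82126316572942, 'position': array([ 219.56463445, -750.80840656,  965.95308978]), 'orientation': array([-2.2653107 ,  0.51085853, -0.2026757 ])}
wrist {'fx': 337.049466651945, 'fy': 337.049466651945, 'cx': 314.6692337241369, 'cy': 198.54393958766363, 'position': array([164.24161754, 608.38329883, 385.04559426]), 'orientation': array([2.40865309, 1.61634932, 0.2257068 ])}
```

View pics/scene0.png

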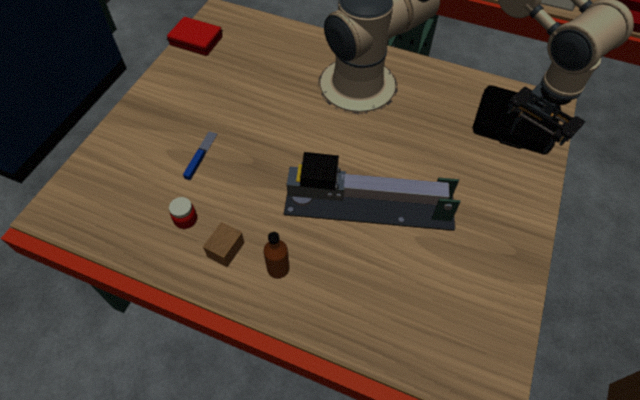

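View pics/side0.png

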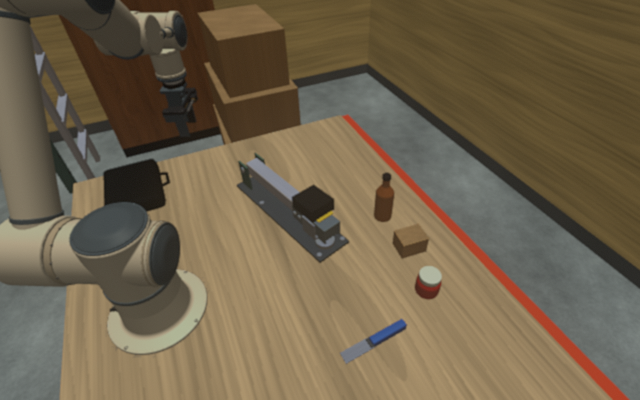

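The scene view shows the scraper's handle near (195,162) and its tip near (211,134), with the coupler near (320,170) and the pivot near (450,200). In the side view the scraper runs from (405,325) to (343,356), and the coupler is near (320,215). I'll zoom in on these.

```bash
python3 - <<'E'
from h import *
s=cv2.imread('pics/scene0.png'); d=cv2.imread('pics/side0.png')
def crop(im,x,y,w,h): return cv2.resize(im[y:y+h,x:x+w],(400,300),interpolation=cv2.INTER_CUBIC)
o=np.vstack([np.hstack([crop(s,280,120,200,150),crop(d,230,145,133,100)*1]),np.hstack([crop(s,170,125,60,45+0*1) ,crop(d,335,310,80,60)])])
cv2.imwrite('pics/z0.png',cv2.convertScaleAbs(o,alpha=1.5))
E
```

```text
(no output)
```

View pics/z0.png

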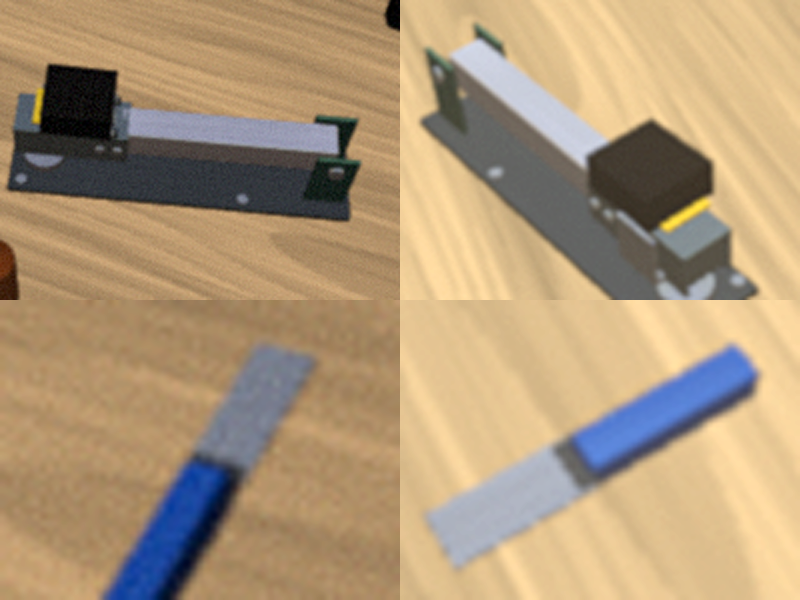

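Zoomed crops: the plate's nose corner is at scene (285,213.5) and side (349,242). The hood corners, the lip at scene (299,172) and side (326,216), and the scraper tip at scene (213.5,132.7) and side (343.4,358) are all clear. Next I'll fit the poses.

```bash
cat >> h.py <<'E'
def goal(X,ang):
    """world TCP target, world heading (rad) wanted of tool x axis (mod pi) -> shift in tool axes, spin"""
    s=manip.get_state(); T=rot(s['orientation']); d=T.T@(np.array(X)-s['eef_pos'])
    h=np.arctan2(T[1,0],T[0,0]); sp=-(ang-h); sp=(sp+np.pi/2)%np.pi-np.pi/2   # tool z down: spin sign flips
    print('shift',d.round(1),'spin',round(sp,3),'head',round(h,3),'q6',s['qpos'][5].round(2)); return d,sp
E
python3 - <<'E'
from h import *
from scipy.optimize import least_squares
C={n:eyes.camera_model(n) for n in('scene','side')}
obs=[('scene',(65,-50,12),(285,213.5)),('side',(65,-50,12),(348.7,242)),('scene',(65,460,12),(454,229.5)),('side',(-65,460,12),(237.3,185.7)),
('scene',(-45,0,175),(304,152.5)),('scene',(-45,100,175),(338.5,155.5)),('side',(45,0,175),(333.7,198.3)),('side',(45,100,175),(313.1,185)),('side',(-45,100,175),(292.5,197.7))]
def W(p,X): c,s=np.cos(p[2]),np.sin(p[2]); return np.array([p[0]+c*X[0]-s*X[1],p[1]+s*X[0]+c*X[1],X[2]])
f=lambda p:np.concatenate([np.array(proj(C[n],W(p,X)))-uv for n,X,uv in obs])
r=least_squares(f,[500,250,0],loss='soft_l1'); print(r.x, f(r.x).reshape(-1,2).round(1).tolist())
print('lip',tri((C['scene'],299,172.5),(C['side'],325.7,216.3)), 'pred',W(r.x,(0,-12,130)))
print('platecorner tri',tri((C['scene'],285,213.5),(C['side'],348.7,242)))
t=tri((C['scene'],213.5,132.7),(C['side'],343.4,358)); j=tri((C['scene'],203.3,149.5),(C['side'],370.6,343)); print('tip',t,'junc',j, np.linalg.norm(t-j), 'tip z13',onz(C['scene'],213.5,132.7,13),onz(C['side'],343.4,358,13))
for n in C:
    im=cv2.imread(f'pics/{n}0.png').astype(int); m=((im[:,:,0]>im[:,:,2]*2+20)&(im[:,:,0]>im[:,:,1]+40)); v,u=np.nonzero(m)
    k=(u>150)&(u<430)&(v>125); u,v=u[k],v[k]; print(n,len(u),u.mean(),v.mean(),onz(C[n],u.mean(),v.mean(),20))
E
```

```text
[5.32044262e+02 1.33620900e+01 2.84098475e-01] [[-2.1, -0.4], [0.5, -2.0], [1.4, 0.1], [-1.2, -2.0], [-0.9, -0.8], [-0.1, -0.7], [0.5, 1.0], [0.6, -1.2], [-1.1, -1.3]]
lip [535.45284738   6.48278155 136.40582289] pred [535.40776803   1.84311325 130.        ]
platecorner tri [604.85804089 -14.42226108   2.95026368]
tip [ 413.81276649 -362.76136038   10.74376487] junc [ 493.49067157 -357.58520612   14.46470276] 79.9325122125256 tip z13 [ 413.80157479 -360.31235752   13.        ] [ 414.70877391 -365.03515441   13.        ]
scene 173 193.17919075144508 162.61271676300578 [ 552.34209948 -354.51512129   20.        ]
side 202 387.2970297029703 330.9504950495049 [ 551.64839701 -352.71525606   20.        ]
```

```bash
python3 - <<'E'
from h import *
print(rot(manip.get_state()['orientation']).round(2)); goal([524,-355,200],0.065)
E
```

```text
[[-0.93  0.38 -0.  ]
 [ 0.38  0.93 -0.  ]
 [ 0.   -0.   -1.  ]]
shift [-619.4 -755.2   31.1] spin -0.453 head 2.754 q6 -0.1
```

>>> {"op": "move_arm", "data": {"motion": [[[-310,-377,15],-0.45,60],[[-619,-755,30],-0.45,60],[[-619,-755,30],-0.45,60],[[-619,-755,30],-0.45,60],[[-619,-755,30],-0.45,60],[[-619,-755,30],-0.45,60],[[-619,-755,30],-0.45,60],[[-619,-755,30],-0.45,60]]}}

```text
time_s: 1.15
eef_pos: [383.1, 102.0, 215.8]
orientation: [-0.098, 3.139, 0.0]
contact_force: [1.2, 0.7, 0.7]
width: 60.2
grip_force: 0.0
```

```bash
python3 - <<'E'
from h import *
goal([524,-355,200],0.065)
E
```

```text
shift [-112.1 -464.9   15.8] spin -0.003 head -3.079 q6 -1.52
```

>>> {"op": "move_arm", "data": {"motion": [[[-112,-465,16],0,60],[[-112,-465,16],0,60],[[-112,-465,16],0,60],[[-112,-465,16],0,60],[[-112,-465,16],0,60],[[-112,-465,16],0,60],[[-112,-465,16],0,60],[[-112,-465,16],0,60]]}}

```text
time_s: 2.15
eef_pos: [523.7, -356.0, 199.2]
orientation: [0.096, -3.14, 0.0]
contact_force: [0.1, 0.2, 0.4]
width: 60.0
grip_force: 0.0
```

```bash
python3 - <<'E'
from h import *
goal([524,-355,120],0.065)
im,m=cap('wrist','w1.png')
print(m['position'],rot(m['orientation'])[:,2])
hsv=cv2.cvtColor(im,cv2.COLOR_RGB2HSV); k=((hsv[:,:,0]>100)&(hsv[:,:,0]<130)&(hsv[:,:,1]>150)).astype(np.uint8)
n,l,st,c=cv2.connectedComponentsWithStats(k); i=1+st[1:,4].argmax(); print(st[i],c[i],onz(m,*c[i],20))
v,u=np.nonzero(l==i); P=np.array([onz(m,a,b,26)[:2] for a,b in zip(u,v)]); e=np.linalg.eigh(np.cov(P.T)); print(P.mean(0),e, P.min(0),P.max(0))
E
```

```text
shift [-0.3  1.  79.2] spin -0.004 head -3.081 q6 -2.32
[ 446.07513999 -360.18854555  353.81682095] [ 0.27497873  0.01609355 -0.96131561]
[307 234  19  24  76] [318.73684211 252.02631579] [ 601.23926099 -346.62734253   20.        ]
[ 598.49087029 -346.88933541] EighResult(eigenvalues=array([20.37302825, 74.69635608]), eigenvectors=array([[-0.61030999, -0.79216268],
       [-0.79216268,  0.61030999]])) [ 577.60616677 -359.04248265] [ 604.9590489  -340.00965878]
```

View pics/w1.png

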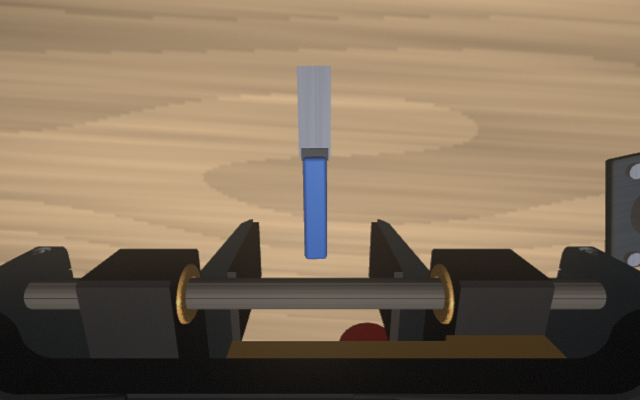

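The wrist view shows the blade tip's middle at (314,67), the handle's front top at (315.5,157) and its rear at (315.5,258). It is nearly aligned with the jaws.

```bash
python3 - <<'E'
from h import *
m=eyes.camera_model('wrist')
a,b,c=onz(m,314,66,14),onz(m,315.3,157,25),onz(m,315.5,258,25); sc={n:eyes.camera_model(n) for n in('scene','side')}
print(a,b,c,np.linalg.norm(b-c)); print('z tip 3view',tri((m,314,66),(sc['scene'],213.5,132.7),(sc['side'],343.4,358)))
d=(a-c)[:2]; print('ang',np.arctan2(*d[::-1]))
g=(a[:2]-110*d/np.linalg.norm(d)); print(g); goal([g[0],g[1],20],np.arctan2(*d[::-1]))
E
```

```text
[ 414.81534683 -366.99228395   14.        ] [ 498.9652001  -360.76743595   25.        ] [ 607.20079335 -354.13403616   25.        ] 108.43867225459411
z tip 3view [ 413.90115337 -364.34431373   10.76093905]
ang -3.074856041768771
[ 524.57048008 -359.65670465]
shift [  0.3   0.6 179. ] spin -0.007 head -3.082 q6 -2.32
```

>>> {"op": "move_arm", "data": {"motion": [[[0,0.5,60],0,60],[[0,0.5,120],0,60],[[0,0.5,160],0,60],[[0,0.5,178],0,60],[[0,0.5,178],0,60],[[0,0.5,178],0,18],[[0,0.5,178],0,18],[[0,0.5,178],0,18]], "squeeze": 50}}

```text
time_s: 3.2
eef_pos: [523.9, -353.1, 22.7]
orientation: [-0.098, 3.139, -0.002]
contact_force: [-0.1, 0.7, 0.7]
width: 33.1
grip_force: 0.0
```

>>> {"op": "move_arm", "data": {"motion": [[[0,0,0],0,18],[[0,0,0],0,18],[[0,0,-20],0,18],[[0,0,-60],0,18],[[0,0,-110],0,18],[[0,0,-150],0,18],[[0,0,-180],0,18],[[0,0,-180],0,18]]}}

```text
time_s: 4.2
eef_pos: [524.3, -353.4, 204.1]
orientation: [-0.098, 3.137, -0.004]
contact_force: [0.2, -0.7, -1.1]
width: 23.6
grip_force: 50.0
```

```bash
python3 - <<'E'
from h import *
im,m=cap('wrist','w2.png'); s=manip.get_state(); print(s['eef_pos'],s['width'],s['grip_force'])
y=1.855; ex=np.array([np.cos(y-np.pi/2),np.sin(y-np.pi/2)]); ey=np.array([-ex[1],ex[0]])
P=np.array([532,13.4])+ey*(-230); print(P); goal([P[0],P[1],200],1.855)
E
```

```text
[ 523.64792709 -352.85042099  202.30540498] 23.613329458077594 49.99969303607941
[ 596.49042633 -207.37360556]
shift [-81.7 140.7   2.3] spin 1.349 head -3.079 q6 -2.32
```

View pics/w2.png

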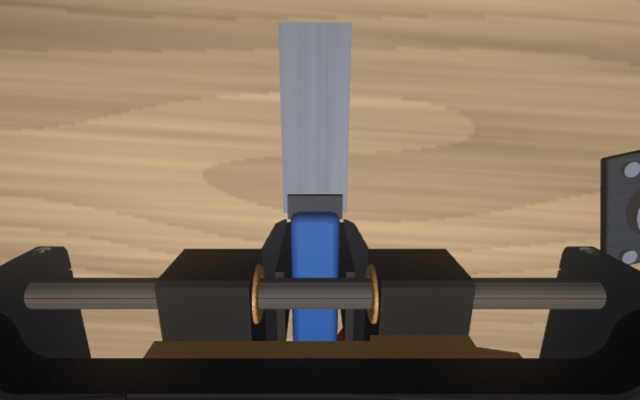

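The blade is straight in the grip, with the tip's middle at (315,23) and jaw width 23.6. Next I'll swing over to the coupler nose.

>>> {"op": "move_arm", "data": {"motion": [[[-40,70,2],0.5,18],[[-82,141,2],1.35,18],[[-82,141,2],1.35,18],[[-82,141,2],1.35,18],[[-82,141,2],1.35,18],[[-82,141,2],1.35,18],[[-82,141,2],1.35,18],[[-82,141,2],1.35,18]]}}

```text
time_s: 5.25
eef_pos: [595.8, -206.6, 198.0]
orientation: [-1.89, -2.506, 0.001]
contact_force: [-0.9, -0.3, -1.3]
width: 23.7
grip_force: 50.0
```

```bash
python3 - <<'E'
from h import *
im,m=cap('wrist','w3.png'); im2,m2=cap('side','s3.png'); s=manip.get_state(); T=rot(s['orientation'])
t=onz(m,315,23,s['eef_pos'][2]-8.5); print(s['eef_pos'],T.round(3).tolist(),'tip tool',T.T@(t-s['eef_pos']),'side px tip',proj(m2,t))
W=lambda X:np.array([532.04+np.cos(.2841)*X[0]-np.sin(.2841)*X[1],13.36+np.sin(.2841)*X[0]+np.cos(.2841)*X[1],X[2]])
for X in [(0,-12,130),(-30,-12,130),(30,-12,130),(-33,-40,120),(33,-40,120),(-65,-50,12),(65,-50,12),(-45,0,175),(45,0,175)]: print(X,np.round(proj(m,W(X))),np.round(proj(m2,W(X))))
z=cv2.imread('pics/s3.png')[170:290,270:430]; w=cv2.imread('pics/w3.png')
cv2.imwrite('pics/c3.png',np.vstack([cv2.convertScaleAbs(cv2.resize(w[0:160,120:520],(800,320)),alpha=1.4),cv2.copyMakeBorder(cv2.resize(z,(373,280),interpolation=cv2.INTER_CUBIC),0,0,0,427,0)]))
E
```

```text
[ 595.85485039 -206.58988032  198.13649195] [[-0.278, 0.96, -0.002], [0.96, 0.278, 0.001], [0.002, -0.002, -1.0]] tip tool [111.60232918   0.69306208   8.67865895] side px tip (np.float64(349.8201650206868), np.float64(223.55642376784658))
(0, -12, 130) [ 313. -174.] [326. 219.]
(-30, -12, 130) [ 255. -173.] [319. 223.]
(30, -12, 130) [ 370. -174.] [333. 214.]
(-33, -40, 120) [256. -98.] [324. 231.]
(33, -40, 120) [371. -99.] [340. 221.]
(-65, -50, 12) [241. -15.] [319. 261.]
(65, -50, 12) [387. -16.] [349. 240.]
(-45, 0, 175) [ 195. -304.] [312. 213.]
(45, 0, 175) [ 429. -307.] [334. 199.]
```

View pics/c3.png

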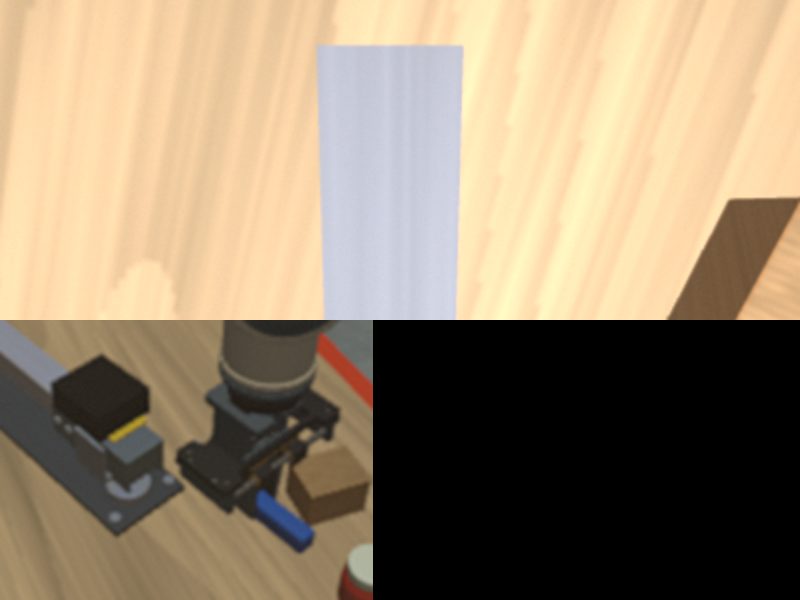

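The side view shows the arm clear of everything, with the carton below and to its right. The blade is straight. The stand is out of the wrist view, so I'll move ahead and up for a closer look.

>>> {"op": "move_arm", "data": {"motion": [[[60,0,-30],0,18],[[110,0,-52],0,18],[[120,0,-52],0,18],[[120,0,-52],0,18]]}}

```text
time_s: 5.85
eef_pos: [562.7, -91.4, 251.0]
orientation: [-1.883, -2.514, 0.001]
contact_force: [-0.3, -0.7, -1.3]
width: 23.9
grip_force: 50.0
```

```bash
python3 - <<'E'
from h import *
im,m=cap('wrist','w4.png'); s=manip.get_state(); print(s['eef_pos'])
import json; json.dump({k:np.array(v).tolist() for k,v in m.items()},open('m4.json','w'))
W=lambda X:np.array([532.04+np.cos(.2841)*X[0]-np.sin(.2841)*X[1],13.36+np.sin(.2841)*X[0]+np.cos(.2841)*X[1],X[2]])
for X in [(0,-12,130),(-30,-12,130),(30,-12,130),(-33,-40,120),(33,-40,120),(-65,-50,12),(65,-50,12),(-45,0,175),(45,0,175)]: print(X,np.round(proj(m,W(X))))
w=cv2.imread('pics/w4.png'); cv2.imwrite('pics/c4.png',cv2.convertScaleAbs(cv2.resize(w[0:260,120:520],(800,520)),alpha=1.6))
E
```

```text
[562.92969145 -92.11719877 250.80843756]
(0, -12, 130) [314.  77.]
(-30, -12, 130) [276.  77.]
(30, -12, 130) [353.  77.]
(-33, -40, 120) [274. 114.]
(33, -40, 120) [355. 114.]
(-65, -50, 12) [257. 120.]
(65, -50, 12) [372. 120.]
(-45, 0, 175) [243.  51.]
(45, 0, 175) [385.  51.]
```

View pics/c4.png

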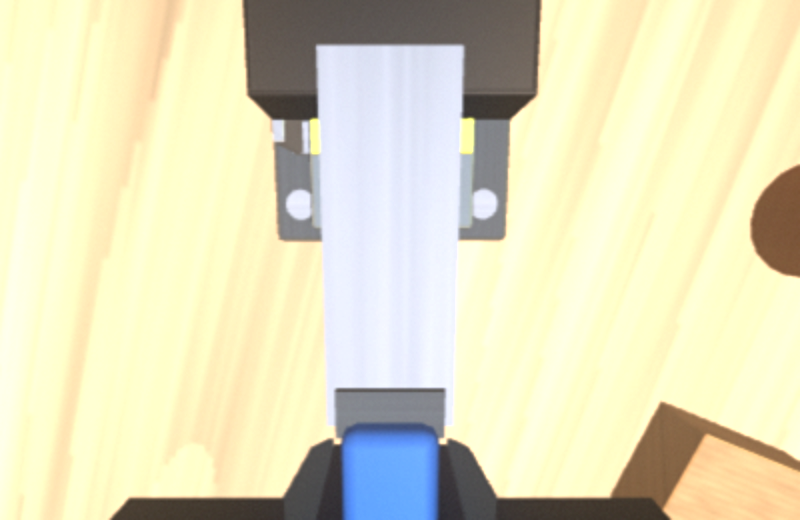

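The wrist view shows lip ends at (275,76.5) and (357,76.5), plate corners at (260,120) and (373.5,120), and hood corners at (242,47) and (388,46.5). The fit holds within 2 mm. The cover already sits about 0.06 rad open, so I'll back off and go down to gap height.

>>> {"op": "move_arm", "data": {"motion": [[[-60,1,0],0,18],[[-62,1,50],0,18],[[-62,1,100],0,18],[[-62,1,115],0,18],[[-62,1,115],0,18],[[-62,1,115],0,18]]}}

```text
time_s: 6.65
eef_pos: [582.4, -151.5, 138.3]
orientation: [1.884, 2.511, 0.001]
contact_force: [-0.7, -0.3, -1.5]
width: 23.9
grip_force: 50.0
```

```bash
cat >> h.py <<'E'
O=np.array([533.5,13.8]); EX=np.array([.9599,.2803]); EY=np.array([-.2803,.9599])
def st():
    s=manip.get_state(); d=s['eef_pos'][:2]-O; T=rot(s['orientation'])
    print('t',round(s['time_s'],2),'stand xyz',round(d@EX,1),round(d@EY,1),round(s['eef_pos'][2],1),'tip y',round(d@EY+111.6,1),'z',round(s['eef_pos'][2]-8.7,1),'F',s['contact_force'].round(1),'w',round(s['width'],1),round(s['grip_force'],1),'head',np.arctan2(T[1,0],T[0,0]).round(3)); return s
E
python3 - <<'E'
from h import *
st(); im,m=cap('side','s5.png'); w=im[170:290,270:430,::-1]
im2,m2=cap('scene','sc5.png'); v=im2[120:240,240:400,::-1]
cv2.imwrite('pics/c5.png',cv2.convertScaleAbs(np.hstack([cv2.resize(w,(400,300),interpolation=2),cv2.resize(v,(400,300),interpolation=2)]),alpha=1.6))
d=manip.get_state()['eef_pos'][:2]-O
t=np.append(O+EX*(d@EX)+EY*(d@EY+111.6),manip.get_state()['eef_pos'][2]-8.7); print((np.array(proj(m,t))-[270,170])*2.5,(np.array(proj(m2,t))-[240,120])*2.5+[400,0])
E
```

```text
t 6.65 stand xyz 0.6 -172.4 138.3 tip y -60.8 z 129.6 F [-0.7 -0.3 -1.5] w 23.9 50.0 head 1.854
[167.44966553 142.15398034] [500.72560189 131.50292732]
```

View pics/c5.png

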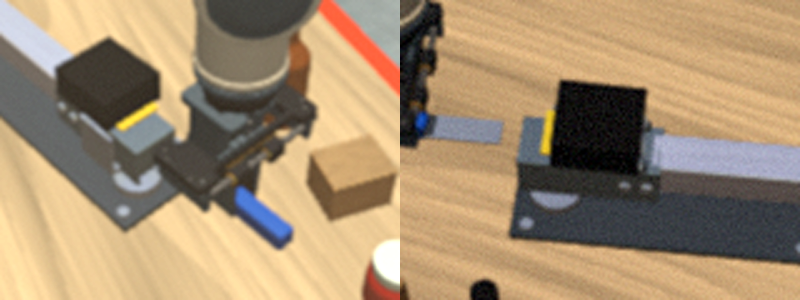

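The scene crop shows the blade tip at (501,132), just where I predicted, and lined up with the yellow lip. Now I'll insert it.

>>> {"op": "move_arm", "data": {"motion": [[[10,-0.5,2],0,18],[[25,-0.5,2],0,18],[[40,-0.5,2],0,18],[[52,-0.5,2],0,18],[[62,-0.5,2],0,18],[[70,-0.5,2],0,18],[[77,-0.5,2],0,18],[[77,-0.5,2],0,18]]}}

```text
time_s: 7.75
eef_pos: [559.2, -76.8, 134.7]
orientation: [-1.885, -2.513, 0.0]
contact_force: [-0.1, -0.9, -0.3]
width: 23.4
grip_force: 50.0
```

```bash
python3 - <<'E'
from h import *
st(); e0,th0=15,0
# plan: blade top on inner wall edge r=97 ; shifts from current
s=manip.get_state(); d=s['eef_pos'][:2]-O; y0=d@EY+111.6; z0=s['eef_pos'][2]-8.7
for th in [.06,.2,.35,.5,.65,.8,.95,1.1,1.2]:
    e=15+15*min(1,th/1.0); Y=100-97*np.cos(th)+e; Z=130+97*np.sin(th)-1.3
    print(th,'tip',round(Y),round(Z),'dx',round(Y-y0,1),'dz',round(-(Z-z0),1))
E
```

```text
t 7.75 stand xyz -0.7 -94.2 134.7 tip y 17.4 z 126.0 F [-0.1 -0.9 -0.3] w 23.4 50.0 head 1.854
0.06 tip 19 135 dx 1.7 dz -8.5
0.2 tip 23 148 dx 5.5 dz -22.0
0.35 tip 29 162 dx 11.7 dz -36.0
0.5 tip 37 175 dx 20.0 dz -49.2
0.65 tip 48 187 dx 30.1 dz -61.4
0.8 tip 59 198 dx 42.0 dz -72.3
0.95 tip 73 208 dx 55.4 dz -81.6
1.1 tip 86 215 dx 68.6 dz -89.2
1.2 tip 95 219 dx 77.4 dz -93.1
```

>>> {"op": "move_arm", "data": {"motion": [[[0,0,-8],0,18],[[0,0,-17],0,18],[[0,0,-26],0,18],[[0,0,-35],0,18],[[1,0,-43],0,18],[[3,0,-48],0,18],[[12,0,-51],0,18],[[20,0,-55],0,18]]}}

```text
time_s: 8.75
eef_pos: [553.4, -57.3, 189.7]
orientation: [-1.886, -2.512, 0.0]
contact_force: [0.8, -0.1, -1.6]
width: 24.1
grip_force: 50.0
```

```bash
python3 - <<'E'
from h import *
st()
im2,m2=cap('scene','sc6.png'); im,m=cap('side','s6.png')
cv2.imwrite('pics/c6.png',cv2.convertScaleAbs(np.hstack([cv2.resize(im[150:270,250:410,::-1],(400,300),interpolation=2),cv2.resize(im2[100:220,240:400,::-1],(400,300),interpolation=2)]),alpha=1.6))
E
```

```text
t 8.75 stand xyz -0.8 -73.8 189.7 tip y 37.8 z 181.0 F [ 0.8 -0.1 -1.6] w 24.1 50.0 head 1.854
```

View pics/c6.png

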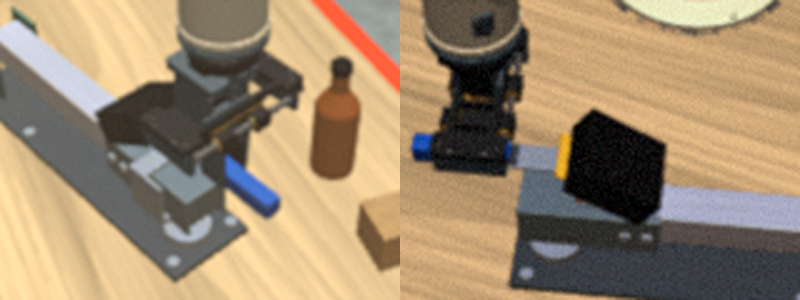

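The cover is at roughly 0.55 rad with the blade under its front wall. Only one picture is left, so I'll save it and continue the arc.

>>> {"op": "move_arm", "data": {"motion": [[[8,0,-7],0,18],[[21,0,-17],0,18],[[35,0,-26],0,18],[[48,0,-33],0,18],[[62,0,-34],0,18],[[75,0,-34],0,18],[[88,0,-34],0,18],[[97,0,-33],0,18]]}}

```text
time_s: 9.85
eef_pos: [526.3, 36.0, 222.5]
orientation: [-1.885, -2.513, 0.0]
contact_force: [1.2, 0.1, -2.3]
width: 23.6
grip_force: 50.0
```

```bash
python3 - <<'E'
from h import *
st()
E
```

```text
t 9.85 stand xyz -0.7 23.3 222.5 tip y 134.9 z 213.8 F [ 1.2  0.1 -2.3] w 23.6 50.0 head 1.854
```

>>> {"op": "move_arm", "data": {"motion": [[[8,0,2],0,18],[[14,0,5],0,18],[[19,0,8],0,18],[[24,0,13],0,18],[[28,0,18],0,18],[[30,0,20],0,18],[[30,0,20],0,18]]}}

```text
time_s: 10.72
eef_pos: [518.2, 64.1, 202.5]
orientation: [-1.886, -2.512, 0.0]
contact_force: [-0.4, 0.6, -1.0]
width: 23.6
grip_force: 50.0
```

```bash
python3 - <<'E'
from h import *
st()
Ws=lambda x,y,z:np.append(O+EX*x+EY*y,z)
for n in('scene','side'):
    im,m=cap(n,n+'7.png'); hsv=cv2.cvtColor(im,cv2.COLOR_RGB2HSV); k=(hsv[:,:,0]>22)&(hsv[:,:,0]<32)&(hsv[:,:,1]>200)&(hsv[:,:,2]>70)
    k[:, :230]=0;k[:,420:]=0;k[270:]=0;k[:80]=0
    v,u=np.nonzero(k); print(n,len(u),u.mean(),v.mean())
    for th in(1.1,1.5,1.7,1.85,2.0): print(th,np.round(proj(m,Ws(0,100-106*np.cos(th),130+106*np.sin(th))),1))
E
```

```text
t 10.72 stand xyz -0.6 52.6 202.5 tip y 164.2 z 193.8 F [-0.4  0.6 -1. ] w 23.6 50.0 head 1.854
scene 4 351.5 156.0
1.1 [319.8 155.5]
1.5 [335.  154.2]
1.7 [343.  155.1]
1.85 [348.7 156.3]
2.0 [354.2 158.1]
side 0 nan nan
1.1 [311.8 185.3]
1.5 [303.3 176.1]
1.7 [299.1 173.1]
1.85 [296.1 171.6]
2.0 [293.4 170.8]<stdin>:7: RuntimeWarning: Mean of empty slice.
  ret = ret.dtype.type(ret / rcount)
```

>>> {"op": "move_arm", "data": {"motion": [[[-30,0,0],0,18],[[-80,0,0],0,18],[[-140,0,0],0,18],[[-200,0,0],0,18],[[-230,0,0],0,18],[[-230,0,0],0,18]]}}

```text
time_s: 11.58
eef_pos: [582.9, -159.1, 202.6]
orientation: [1.889, 2.509, -0.0]
contact_force: [-0.7, -0.7, -1.8]
width: 24.0
grip_force: 50.0
```

```bash
python3 - <<'E'
from h import *
st(); sc=eyes.camera_model('scene')
print('tub',onz(sc,183,212,38),'carton',onz(sc,223,244,33),'bottle',onz(sc,276,258,80))
im,m=cap('scene','scene8.png'); hsv=cv2.cvtColor(im,cv2.COLOR_RGB2HSV)
k=(hsv[:,:,0]>22)&(hsv[:,:,0]<32)&(hsv[:,:,1]>180)&(hsv[:,:,2]>60); k[:,:280]=0;k[:,420:]=0;k[220:]=0;k[:120]=0
v,u=np.nonzero(k); print('lip',len(u),u.mean(),v.mean())
k=(hsv[:,:,0]>4)&(hsv[:,:,0]<14)&(hsv[:,:,1]>170)&(hsv[:,:,2]>80); k[:,:290]=0;k[:,400:]=0;k[200:]=0;k[:120]=0
v,u=np.nonzero(k); print('knob',len(u),u.mean(),v.mean(), onz(m,u.mean(),v.mean(),150),proj(m,np.append(O+EX*10+EY*40,150)))
goal([500,-330,150],1.855)
E
```

```text
t 11.57 stand xyz -1.1 -179.8 202.6 tip y -68.2 z 193.9 F [-0.7 -0.7 -1.8] w 24.0 50.0 head 1.851
tub [ 730.93449183 -278.882987     38.        ] carton [ 776.57873155 -122.94537741   33.        ] bottle [778.17035209  45.60323699  80.        ]
lip 5 352.0 153.4
knob 15 313.8 172.26666666666668 [526.59379911  49.2966103  150.        ] (np.float64(314.94975248909026), np.float64(174.3183838080184))
shift [-142.8 -127.    52.5] spin -0.003 head 1.852 q6 -0.64
```

>>> {"op": "move_arm", "data": {"motion": [[[-60,-50,20],0,18],[[-110,-95,50],0,18],[[-143,-127,90],0,18],[[-143,-127,130],0,18],[[-143,-127,160],0,18],[[-143,-127,174],0,18],[[-143,-127,180],0,18],[[-143,-127,180],0,18]]}}

```text
time_s: 12.62
eef_pos: [501.1, -329.3, 23.4]
orientation: [1.884, 2.512, 0.0]
contact_force: [0.3, 0.3, -0.3]
width: 23.9
grip_force: 50.0
```

```bash
python3 - <<'E'
from h import *
st()
E
```

```text
t 12.62 stand xyz -127.2 -320.3 23.4 tip y -208.7 z 14.7 F [ 0.3  0.3 -0.3] w 23.9 50.0 head 1.855
```

>>> {"op": "move_arm", "data": {"motion": [[[0,0,1.5],0,18],[[0,0,1.5],0,18],[[0,0,1.5],0,50],[[0,0,1.5],0,50],[[0,0,1.5],0,50],[[0,0,-20],0,50],[[0,0,-80],0,50],[[0,0,-140],0,50]]}}

```text
time_s: 13.62
eef_pos: [500.1, -329.4, 164.0]
orientation: [-1.885, -2.512, -0.0]
contact_force: [1.2, -0.9, -0.1]
width: 49.9
grip_force: 0.0
```

```bash
python3 - <<'E'
from h import *
st(); d,_=goal(np.append(O+EX*10+EY*0,265),1.855)
E
```

```text
t 13.62 stand xyz -128.2 -320.1 164.0 tip y -208.5 z 155.3 F [ 1.2 -0.9 -0.1] w 49.9 0.0 head 1.854
shift [ 320.3  137.8 -100.8] spin -0.001 head 1.854 q6 -0.97
```

>>> {"op": "move_arm", "data": {"motion": [[[0,0,-60],0,50],[[40,20,-100],0,50],[[100,45,-100],0,50],[[160,70,-100],0,50],[[220,95,-100],0,50],[[280,120,-100],0,50],[[320,138,-100],0,50],[[320,138,-100],0,50]]}}

```text
time_s: 14.62
eef_pos: [543.6, 19.5, 262.6]
orientation: [-1.881, -2.516, -0.001]
contact_force: [0.1, -1.3, 0.0]
width: 49.7
grip_force: 0.0
```

```bash
python3 - <<'E'
from h import *
st(); im,m=cap('wrist','w9.png'); im2,m2=cap('scene','scene9.png')
hsv=cv2.cvtColor(im,cv2.COLOR_RGB2HSV); k=((hsv[:,:,0]>4)&(hsv[:,:,0]<16)&(hsv[:,:,1]>190)&(hsv[:,:,2]>90)).astype(np.uint8)
n,l,s,c=cv2.connectedComponentsWithStats(k)
for i in range(1,n):
    if s[i,4]>40: print(s[i],c[i],onz(m,*c[i],162))
for X in [(2,26,162.5),(18,26,162.5),(2,54,162.5),(18,54,162.5),(10,40,162.5),(2,26,126.5),(18,26,126.5)]: print(X,np.round(proj(m,np.append(O+EX*X[0]+EY*X[1],X[2])),1))
a=cv2.convertScaleAbs(cv2.resize(im[0:300,120:520,::-1],(500,375)),alpha=1.5); b=cv2.convertScaleAbs(cv2.resize(im2[100:280,160:460,::-1],(300,180)),alpha=1.6)
cv2.imwrite('pics/c9.png',np.hstack([a,cv2.copyMakeBorder(b,0,195,0,0,0)]))
E
```

```text
t 14.62 stand xyz 11.3 2.6 262.6 tip y 114.2 z 253.9 F [ 0.1 -1.3  0. ] w 49.7 0.0 head 1.858
(2, 26, 162.5) [302.5 176.1]
(18, 26, 162.5) [323.2 176.1]
(2, 54, 162.5) [302.2 139.5]
(18, 54, 162.5) [323.6 139.5]
(10, 40, 162.5) [312.9 158.1]
(2, 26, 126.5) [303.9 167.4]
(18, 26, 126.5) [322.2 167.5]
```

View pics/c9.png

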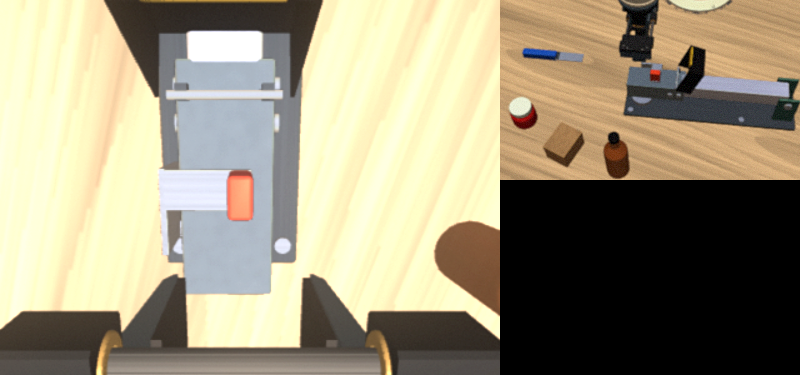

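The last picture shows the knob top spanning (302..322, 138..174) in wrist pixels, within 1.5 mm of prediction. The cover leans back past upright and the scraper lies flat on the bench. Now down onto the knob.

```bash
python3 - <<'E'
from h import *
st(); goal(np.append(O+EX*9.7+EY*40.5,149),1.8549)
E
```

```text
t 14.72 stand xyz 10.4 -0.2 262.6 tip y 111.4 z 253.9 F [ 0.4 -1.5  0.2] w 49.8 0.0 head 1.855
shift [ 40.7  -0.6 113.6] spin 0.0 head 1.855 q6 -0.36
```

>>> {"op": "move_arm", "data": {"motion": [[[20,-0.5,30],0,50],[[40,-0.5,70],0,50],[[40.5,-0.5,100],0,50],[[40.5,-0.5,113],0,50],[[40.5,-0.5,113],0,50],[[40.5,-0.5,113],0,10],[[40.5,-0.5,113],0,10],[[40.5,-0.5,113],0,10]], "squeeze": 40}}

```text
time_s: 15.72
eef_pos: [532.2, 54.9, 150.3]
orientation: [1.886, 2.512, 0.001]
contact_force: [0.2, -0.6, 0.5]
width: 22.8
grip_force: 0.0
```

>>> {"op": "move_arm", "data": {"motion": [[[0,0,0],0,10],[[0,0,0],0,10]]}}

```text
time_s: 15.98
eef_pos: [531.0, 54.7, 150.0]
orientation: [-1.885, -2.512, 0.002]
contact_force: [-6.7, -3.6, 9.3]
width: 15.6
grip_force: 40.0
```

```bash
python3 - <<'E'
from h import *
st()
E
```

```text
t 15.97 stand xyz 9.0 39.9 150.0 tip y 151.5 z 141.3 F [-6.7 -3.6  9.3] w 15.6 40.0 head 1.854
```

>>> {"op": "move_arm", "data": {"motion": [[[0,-4,0],0,10],[[0,-8,0],0,10],[[0,-12,0],0,10],[[0,-15,0],0,10],[[0,-17,0],0,10],[[0,-17,0],0,10],[[0,-17,0],0,10]]}}

```text
time_s: 16.85
eef_pos: [516.3, 50.3, 150.1]
orientation: [1.885, 2.511, 0.002]
contact_force: [6.8, 2.3, 2.3]
width: 15.7
grip_force: 40.0
```

```bash
python3 - <<'E'
from h import *
s=st(); print(s['contact_force'][:2]@EX,s['contact_force'][:2]@EY)
im,m=cap('scene','scene10.png'); hsv=cv2.cvtColor(im,cv2.COLOR_RGB2HSV)
for f in ('scene9.png','scene10.png'):
    hsv=cv2.cvtColor(cv2.imread('pics/'+f),cv2.COLOR_BGR2HSV); k=((hsv[:,:,0]<14)&(hsv[:,:,1]>170)&(hsv[:,:,2]>60)); k[:,:290]=0;k[:,350:]=0;k[195:]=0;k[:150]=0
    v,u=np.nonzero(k); print(f,len(u),u.mean(),v.mean())
print(proj(m,np.append(O+EX*10+EY*40,150)),proj(m,np.append(O+EX*-7+EY*40,150)))
E
```

```text
t 16.85 stand xyz -6.3 39.8 150.1 tip y 151.4 z 141.4 F [6.8 2.3 2.3] w 15.7 40.0 head 1.854
7.195644499884431 0.2799645553255194
scene9.png 46 315.0217391304348 172.3913043478261
scene10.png 0 nan nan
(np.float64(314.94975248909026), np.float64(174.3183838080184)) (np.float64(315.61956241177444), np.float64(169.4455835240034))<stdin>:6: RuntimeWarning: Mean of empty slice.
  ret = ret.dtype.type(ret / rcount)
```

Force along the slide is 7.2 N, which puts the latch at about 17 mm. Now I'll lift along the tongue's arc.

>>> {"op": "move_arm", "data": {"motion": [[[0.6,0,-4],0,10],[[1.6,0,-9.5],0,10],[[3.3,0,-19],0,10],[[5.4,0,-28.5],0,10],[[7.6,0,-37.7],0,10],[[10,0,-47],0,10],[[12.8,0,-56],0,10],[[15.2,0,-63.5],0,10]]}}

```text
time_s: 17.9
eef_pos: [511.8, 64.5, 213.3]
orientation: [1.885, 2.512, 0.0]
contact_force: [7.7, -1.2, -7.5]
width: 15.9
grip_force: 40.0
```

```bash
python3 - <<'E'
from h import *
s=st(); print(s['contact_force'][:2]@EX,s['contact_force'][:2]@EY,s['ft_torque'].round(2))
E
```

```text
t 17.9 stand xyz -6.6 54.7 213.3 tip y 166.3 z 204.6 F [ 7.7 -1.2 -7.5] w 15.9 40.0 head 1.854
7.0831603118303 -3.276968593939125 [-0.85 -1.55  0.41]
```

>>> {"op": "move_arm", "data": {"motion": [[[1.5,0,-5],0,10],[[3,0,-9],0,10],[[3,0,-9],0,10],[[3,0,-9],0,10],[[3,0,-9],0,10],[[3,0,-9],0,10],[[3,0,-9],0,10],[[3,0,-9],0,10]]}}

```text
time_s: 18.9
eef_pos: [511.0, 67.3, 222.0]
orientation: [1.885, 2.512, 0.0]
contact_force: [6.9, -0.9, -7.0]
width: 15.9
grip_force: 40.0
```

```bash
python3 - <<'E'
from h import *
s=st(); print(s['contact_force'][:2]@EX,s['contact_force'][:2]@EY,abs(s['joint_vel']).max())
# verify tongue angle by matching deck/tube appearance: yellow lip position & knob predicted
im,m=cap('scene','scene11.png'); im2,m2=cap('side','side11.png')
def T(x,y,z,p): Y,Z=y-420,z-95; return np.append(O+EX*x+EY*(420+Y*np.cos(p)+Z*np.sin(p)),95-Y*np.sin(p)+Z*np.cos(p))
for p in (0,.1,.15,.19,.22): print(p,'nose corner scene',np.round(proj(m,T(33,-40,120,p)),1),'side',np.round(proj(m2,T(33,-40,120,p)),1), 'lower',np.round(proj(m2,T(33,-40,60,p)),1))
a=cv2.cvtColor(im2,cv2.COLOR_RGB2GRAY)
# grey coupler mask change vs. tongue-down image (side0 vs now) around the nose
e=cv2.cvtColor(cv2.imread('pics/side0.png'),cv2.COLOR_BGR2GRAY)
c=np.array(proj(m2,T(0,-40,90,.19))).astype(int); print(c)
for v in range(c[1]-26,c[1]+34,3): print(v,' '.join('%3d'%x for x in a[v,c[0]-24:c[0]+30:3]))
E
```

```text
t 18.9 stand xyz -6.6 57.7 222.0 tip y 169.3 z 213.3 F [ 6.9 -0.9 -7. ] w 15.9 40.0 head 1.854
6.351984866224439 -2.7416383201841104 0.001477853299097611
0 nose corner scene [285.9 184.5] side [340.4 220.3] lower [340.4 233.2]
0.1 nose corner scene [286.9 175.2] side [339.3 208.9] lower [340.6 223.6]
0.15 nose corner scene [288.  170.5] side [338.4 202.8] lower [340.4 218.2]
0.19 nose corner scene [289.2 166.7] side [337.4 197.8] lower [340.  213.7]
0.22 nose corner scene [290.3 163.8] side [336.6 193.8] lower [339.6 210.3]
[330 211]
185  41  54  63  36 138 130 127 141 133 132 135 126 123 134 129 129 129 132
188  39  42  55  36 128 134 127 133 139 132 133 134 125 124 134 129 129 129
191  38  39  55  59  91  95 118 125 142 137 130 137 133 124 128 131 129 129
194 109  60  67  90  91  90  90  94 123 145 133 132 137 131 123 129 131 129
197 119 104  85  90  91  93  93  92  91 105 134 130 132 137 129 123 134 130
200  78  91  91  91  91  91  92  93  94  90  77 139 128 135 136 127 124 134
203  46  56  87  91  92  91  93  94  75  61  61 143 134 128 136 134 127 125
206  68  49  48  67  90  92 
[... 259 characters left out ...]
 144 131 129 135
218  59  81 113  96  50  52  60 108 136 139 138 127 124 132 143 140 131 130
221  58  85  91  69  62  49  92 114 130 138 138 136 124 126 135 144 136 129
224  64  69  67  65 102 105  94 110 101 136 136 140 132 123 128 138 144 135
227  65  66  67  68  86 104 109 107  89 119 136 136 140 127 125 130 140 141
230  64  66  65  66  64  78  87  80  66  64 102 137 138 137 125 124 135 142
233  66  64  66  66  78  70  59  63  98  67  65  82 134 142 133 127 127 137
236  65  65  65  76 119  82  62  64 120 105  66  68  98 128 143 131 126 130
239  66  66  65  98 117 101  67  85 118 115  65  72 108  72 125 139 130 128
242  65  66  66  75 119 118 119 118 119  92  67  66  66  63  76 144 137 130
```

The nose corner in the side image sits at about (336,199), which fits a tongue angle of about 0.185–0.19. The arm is still and the grip is holding. Handing in.

```bash
python3 -c "
from h import *
print(close_job())"
```

```text
the job is handed in; nothing more can be done
None
```

I handed the job in at about 19 s. The scraper blade levered the cover open to about 1.85 rad and the scraper is back on the bench. The latch is pulled about 17 mm and the tongue is held still about 78 mm up, clear of the ball. The bottle, carton and tub were not touched. I last confirmed the cover's angle before the lift.

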